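# Set the screw rest and lay the bar in the straightening stand

## Task

Make the straightening stand ready: screw the brass-collared middle rest down, clockwise, until its tall cheek stands at the back, level and in line with the cheeks of the two fixed end rests. Then lay the square steel bar centrally across the three rests and slide it back gently until it lies flat against all three cheeks, let go, and leave the jar, loupe and pot where they are. The brass collar is soft: grip it firmly but with no more than 70 N; and set the bar down and press it on the stand gently, never with more than 80 N.

Things in the scene. Friction and masses are not known exactly. Their poses are not given: they have to be found in the camera images.
- home (a point): Fixed point of the stand (bolted down, base plate 90 x 236 x 18 mm on the bench, yaw within 0.3 rad): where the middle rest's seat meets its cheek once set, 72 mm above the bench. x points to the back, square to the cheek faces, which lie at x = 0; y runs along the row of rests; z up. The screw axis is at x = -7 mm, y = 0. The plate reaches from x = -52 to +38 mm.
- left_rest (a point): Left fixed end rest, a steel block at y = +95 mm of home: middle of the line where its flat seat meets its cheek's front face. Seat 72 mm above the bench, 27 mm deep to the front, 24 mm wide along y; the cheek behind is 7 mm thick and rises 15 mm above the seat.
- right_rest (a point): Right fixed end rest, the same, at y = -95 mm of home.
- middle_rest (a point): Screw rest: point on the screw axis at seat height. Its x points to its own cheek (face 7 mm along x, 7 mm thick, 15 mm high); seat 20 mm to the other side, 26 mm wide. Set, its axes are those of home, at 72 mm height. Starts 0.9 to 2.4 rad anticlockwise of that and higher: right-hand thread, 6 mm a turn, no stop at the set place. Turning takes 0.5 to 0.9 N m; it stays where let go.
- collar (a point): Centre of the screw rest's round knurled brass collar, 50 mm wide, 22 mm high, on the screw axis, 23 mm below middle_rest. Grip it here from above, at any yaw: the rest above it lies within its outline and ends 38 mm above this point. Soft brass: squeeze it with 70 N a finger at most; a light grip slips. Below it a thin neck and the base plate, 31 mm down when set. 58 mm are free between collar and end rests.
- bar_center (a point): Centre of the loose dark steel bar, 12 x 12 mm, 220 mm long along its y, 0.2 to 0.33 kg. Starts on a fixed cradle, on two blocks 14 mm wide at y = +-75 mm, tops 26 mm above the bench, board 10 mm thick. Sliding it takes 2 to 6 N. Home, it is at home x = -6, z = +6 mm, y about 0. Fingers have room on both sides of it between the rests, about y = +-54 mm.
- jar: Small glass jar with a dark lid, 48 mm wide, 55 mm high, origin at its underside; leave alone.
- loupe: Black eye loupe, 38 mm wide, 32 mm high, standing on the bench, origin at its underside; leave alone.
- pot: White ceramic pot, 70 mm wide, 35 mm high, origin at its underside; leave alone.
There are look-alikes about, which are no part of the job. Of the things that look like the part that bears bar_center, the smaller one is meant.

How it is judged:
By the outcome, as a careful person would: the job done as asked, in the order asked, and still so for the second after the job is handed in, with the robot touching nothing.
It also fails if it takes over 72 s, if anything falls off the work surface, if the arm or the gripper's body presses on something with over 40 N, if the wrist force passes 120 N, or if a joint passes its speed limit or range.

## Robot

A 6-joint arm with a two-finger parallel gripper is mounted at the origin on the work surface. World frame = base frame: x ahead of the robot, y to its left, z up, the work surface at z = 0. Lengths are in m, angles in degrees, forces in N, time in s.
With the tool pointing down it reaches from about 0.275 to 0.825 m from the base axis. Payload 5.2 kg.
Tool frame: the origin (TCP) lies midway between the tips of the shut fingers; the grasp point (between the pads) lies 19 mm behind it; z points along the fingers, y is the line along which they close (so a half turn about z gives the same grasp; the last joint's range is limited). The gripper opens to 93 mm and grips with 3 to 60 N. Pads are 15 mm wide; open, the fingers measure 128 mm over their backs; the gripper's body (75 mm by 188 mm) begins 65 mm behind the grasp point.
Start: joints at [61.948, 14.817, 87.949, -0, 77.235, -11.62], TCP at [0.156, 0.528, 0.195] pointing down, gripper open.
Joint ranges: [-179.93, 179.93], [-52.35, 119.4], [10.71, 147.94], [-69.91, 249.91], [12.55, 155.21], [-178.61, 178.61]. Speed limits (degrees/s): [147.25, 147.25, 180, 180, 180, 180].

## Interface

Orientations are given as [roll, pitch, yaw] about the fixed x, y, z axes, in that order (R = Rz(yaw) Ry(pitch) Rx(roll)).
In Python, from station import env gives the robot as it stands. Calls block until the motion is done:
- env.movep(position, orientation): joint-space move of the TCP to a pose.
- env.servo_line(position, ori=None, max_speed=0.15): straight line of the TCP; ori=None keeps the orientation; max_speed is the mean speed in m/s.
- env.goto_joints(angles): joint-space move.
- env.gripper_to(opening, force=None): finger opening in m; force is the grip in N (None keeps the last); returns when the fingers have stopped.
- env.sleep(seconds).
- env.inverse_kinematics(position, orientation): joint angles nearest the present ones, or None.
- env.camera(name): name is "scene" or "top" or "wrist"; returns a dict with "image" (480x640x3 uint8, red, green, blue), "z_map" (480x640 float32, m along the optical axis (not along the pixel's ray), 0 where there is no reading), "mtx" (3x3 intrinsics, pixels), "R" (3x3) and "t" (3): a world point X has camera coordinates R X + t. Camera axes: x right, y down, z forward; pixel columns grow to the right and rows downward; lengths in m; the calibration is good to about 2 mm. A picture is of the moment at which its call begins.
A pose or a line that the arm cannot do raises env.IKError and nothing moves.
- env.finish_job(): hands the job in; it is judged then, once.
Readings, each from a call of its own:
- env.read_time(): time.
- env.read_joint_pos(): joint angles.
- env.read_joint_vel(): joint speeds.
- env.read_effort(): joint torques, N m.
- env.read_ee_pos(): TCP position.
- env.read_ee_rot(): TCP orientation.
- env.read_force(): force on the tool from outside, world axes, zero at the start.
- env.read_ft_torque(): the same for the moment, N m.
- env.read_gripper_width(): finger opening in m.
- env.read_gripper_force(): force on a finger pad.
Only numpy, scipy, OpenCV 4.12 (cv2) and the standard library are available. Lean on these libraries where they do the work, as an engineer would, in place of code of your own. Each camera call takes 0.05 s, during which the arm holds its last target. There are 200 camera calls.

## Working session

There is one attempt and no reset: what is moved stays moved. The work goes in short steps, each a Python script; the robot and the scene stay as the last script left them, time stands still between calls to the robot, and variables do not carry over. Pictures are saved under pics/ and viewed, at most 10 in all, crops included, and the job is handed in when it is done.

```bash
ls; mkdir -p pics
cat > h.py <<'E'
import numpy as np, cv2
from station import env
def snap(cam,name=None):
    d=env.camera(cam)
    if name: cv2.imwrite(f'pics/{name}.png',cv2.cvtColor(d['image'],cv2.COLOR_RGB2BGR))
    np.savez(f'{name or "tmp"}.npz',**{k:d[k] for k in('image','z_map','mtx','R','t')})
    return d
def cloud(d):
    K=d['mtx'];z=d['z_map'];v,u=np.mgrid[0:480,0:640]
    P=np.stack([(u-K[0,2])/K[0,0]*z,(v-K[1,2])/K[1,1]*z,z],-1)
    W=(P-d['t'])@d['R']
    W[z<=0]=np.nan
    return W
E
python3 - <<'E'
from h import *
for c in('top','scene'):
    d=snap(c,c); print(c,d['t'],d['R'].tolist(),d['mtx'][0])
print(env.read_time())
E
```

```text
pics
top [-0.00094682  0.57052172  0.72529159] [[-0.0010897961968056311, -0.9999835947027782, 0.005623403734284597], [-0.9801588512095617, -4.6462373212987814e-05, -0.19821358237214762], [0.1982105918960985, -0.005727841352308336, -0.9801427207777655]] [457.47787011   0.         326.3142692 ]
scene [-0.00280486 -0.22471338  1.41987049] [[0.024426650406710135, 0.999692214006206, 0.004337741956262481], [0.5412871149394792, -0.009577678083014657, -0.8407832819954458], [-0.8404829551813668, 0.02288548312596632, -0.5413544649411214]] [554.68590206   0.         316.84178189]
0.1
```

View pics/top.png

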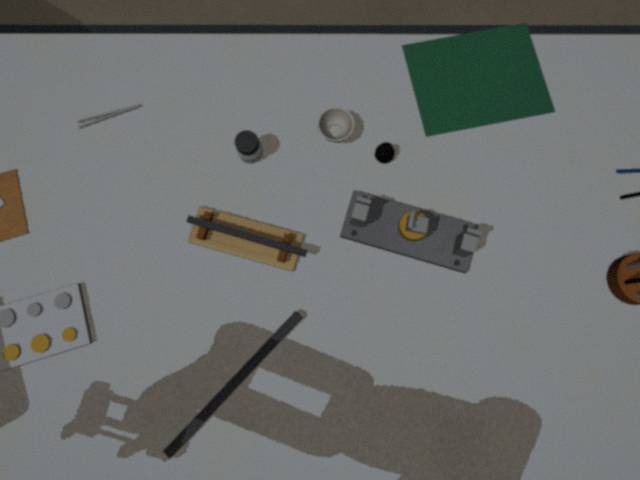

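View pics/scene.png

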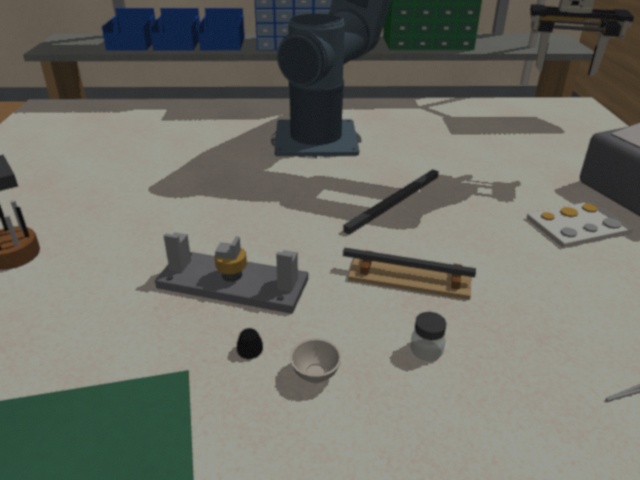

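The top view shows the stand around (411,230), with its middle collar at (413,225) and end rests at (361,209) and (471,239). The small bar on its cradle is at (246,236). The large bar at (235,385) is the look-alike. The jar is at (249,146), the pot at (337,125) and the loupe at (385,153).

```bash
cat >> h.py <<'E'
def rect(m,W,minn=20):
    n,l,s,c=cv2.connectedComponentsWithStats(m.astype(np.uint8))
    for i in range(1,n):
        if s[i,4]>=minn:
            p=W[l==i]; r=cv2.minAreaRect((p[:,:2]*1000).astype(np.float32))
            print('px',c[i].round(0),'n',s[i,4],'med',(np.median(p,0)*1000).round(1),'rect',np.round(r[0],1),np.round(r[1],1),round(r[2],1))
E
python3 - <<'E'
from h import *
for c in('top','scene'):
    d=dict(np.load(c+'.npz')); W=cloud(d); x,y,z=W[...,0],W[...,1],W[...,2]
    roi=(x>.3)&(x<.8)&(y>-.3)&(y<.4)
    print(c,'bench z',np.nanmedian(z[roi]))
    for n,a,b in(('plate',.013,.023),('bar',.034,.042),('seat',.068,.077),('cheek',.083,.092),('high',.077,.083),('hi2',.092,.12)):
        print(n);rect(roi&(z>a)&(z<b),W)
E
```

```text
top bench z 0.0002166786798275577
plate
px [324. 128.] n 59 med [786.7   2.7  17. ] rect [7.813e+02 7.000e-01] [36.  13.3] 15.7
px [346. 129.] n 71 med [784.2 -39.2  17.4] rect [781.2 -37.2] [14.5 37.2] 71.9
px [383. 156.] n 89 med [ 727.5 -105.    18. ] rect [ 734.6 -109.9] [35.8 28.2] 73.8
px [253. 157.] n 57 med [724.2 133.1  17.8] rect [730.2 136.2] [18.  45.9] 23.6
px [408. 232.] n 4737 med [ 584.5 -141.    18.2] rect [ 588.2 -151.5] [236.2  90.9] 73.5
px [206. 234.] n 24 med [580.1 215.2  16.9] rect [580.5 214.7] [ 2.5 20.8] 74.3
px [259. 356.] n 1175 med [368.5 114.   17. ] rect [367.7 115.1] [ 17.4 198.9] 46.6
bar
px [350. 129.] n 38 med [775.6 -47.5  35.3] rect [775.5 -45. ] [11.1 45.8] 70.6
px [330. 138.] n 39 med [755.8  -6.5  35.1] rect [757.3  -9.8] [36.7  8.4] 72.1
px [247. 236.] n 862 med [573.8 137.5  37.8] rect [574.7 139. ] [219.2  12.6] 73.5
px [459. 250.] n 33 med [ 544.8 -231.4   38.2] rect [ 550.9 -232. ] [34.  17.4] 25.1
seat
px [360. 211.] n 234 med [609.5 -58.4  72.2] rect [609.5 -58.5] [23.8 28.2] 73.0
px [419. 224.] n 248 med [ 586.7 -157.7   73.6] rect [ 5
[... 1491 characters left out ...]
.7] [25.  38.3] 75.1
px [226. 249.] n 208 med [ 594.2 -157.1   71.4] rect [ 590.2 -154.9] [34.7 30. ] 80.4
px [287. 258.] n 133 med [627.3 -58.6  70.4] rect [615.  -59.7] [24.2 38.1] 72.6
cheek
px [170. 236.] n 51 med [ 574.  -246.2   84.7] rect [ 572.4 -245. ] [26.3 11.2] 68.7
px [234. 242.] n 58 med [ 593.5 -141.4   86. ] rect [ 592.6 -141.7] [ 7.9 29.2] 77.6
px [284. 255.] n 53 med [628.9 -62.9  84.8] rect [628.7 -63.9] [23.3 10.5] 78.5
high
px [171. 239.] n 48 med [ 575.7 -245.7   80.4] rect [ 576. -246.] [24.3  8.2] 89.7
px [235. 246.] n 33 med [ 601.2 -140.6   80.2] rect [ 593.2 -140.6] [ 5.3 28.8] 75.8
px [284. 258.] n 56 med [630.7 -63.8  79.8] rect [630.7 -64.1] [23.7  6.8] 82.5
hi2
```

The depth data agrees with the given sizes: home is about (595,-153) mm, stand and bar yaw are both about -16.5°, and the middle rest is at +78°, 1.5 mm high. Next I'll check joint 6's range, then move above the collar for a close look.

Run:
```python
from h import *
print(env.read_ee_rot())
ax=[.5884,-.1512]
for y in range(-180,180,30):
    r=[]
    for yy in(y,y-95):
        q=env.inverse_kinematics([*ax,.032],[180,0,yy]); r.append(None if q is None else np.round(q,0)[[0,4,5]])
    print(y,*r)
```

```text
[-1.79908140e+02 -1.94026128e-02  1.63568249e+02]
-180 [ -25.   60. -115.] [-25.  60. -20.]
-150 [ -25.   60. -145.] [-25.  60. -50.]
-120 [ -25.   60. -175.] [-25.  60. -80.]
-90 [-25.  60. 155.] [ -25.   60. -110.]
-60 [-25.  60. 125.] [ -25.   60. -140.]
-30 [-25.  60.  95.] [ -25.   60. -170.]
0 [-25.  60.  65.] [-25.  60. 160.]
30 [-25.  60.  35.] [-25.  60. 130.]
60 [-25.  60.   5.] [-25.  60. 100.]
90 [-25.  60. -25.] [-25.  60.  70.]
120 [-25.  60. -55.] [-25.  60.  40.]
150 [-25.  60. -85.] [-25.  60.  10.]
```

Run:
```python
from h import *
env.movep([.5884,-.1512,.20],[180,0,163.5])
print(env.read_time(),env.read_ee_pos(),env.read_force())
d=snap('wrist','w1'); print(d['R'].round(3).tolist(),d['t']); W=cloud(d); z=W[...,2]
for n,a,b in(('plate',.013,.023),('collar',.048,.064),('seat',.069,.077),('cheek',.083,.092)):
    print(n);rect((z>a)&(z<b),W,60)
```

```text
2.9333 [ 0.58856514 -0.15019342  0.2000648 ] [-0.18799851 -0.45416363  0.06643229]
[[0.284, 0.959, 0.0], [0.919, -0.272, 0.286], [0.274, -0.081, -0.958]] [-0.02303141 -0.61640063  0.22350567]
plate
px [483.   4.] n 161 med [439.2  50.2  17.2] rect [439.4  49.5] [18.6  7.9] 67.0
px [521. 106.] n 90 med [538.   72.   17.6] rect [538.1  71.7] [ 1.9 16.4] 73.3
px [516. 139.] n 103 med [568.8  62.9  17.7] rect [568.   63.2] [ 2.2 19.8] 71.8
px [322. 209.] n 12621 med [ 581.6 -145.6   18.4] rect [ 587.9 -150.8] [235.8  90.5] 73.4
px [593. 264.] n 310 med [727.3 125.3  18.2] rect [734.4 132.7] [23.4 47.8] 47.1
px [386. 315.] n 230 med [ 725.1 -111.9   17.7] rect [ 730.9 -111.4] [22.3 36.5] 1.6
px [491. 330.] n 123 med [782.5   4.8  18.2] rect [781.6   4.3] [28.  8.] 20.0
collar
px [325. 213.] n 868 med [ 574.3 -140.2   61.7] rect [ 583.6 -149.4] [50.4 42. ] 68.7
px [232. 213.] n 212 med [ 551.9 -230.4   55.8] rect [ 554.8 -231.5] [41.3 19.6] 18.2
px [411. 214.] n 203 med [599.6 -67.6  57.4] rect [604.3 -64.8] [19.5 41. ] 38.1
px [320. 244.] n 158 med [ 606.8 -157.8   61.8] rect [ 607.4 -159.2] [27.4  8.7] 78.4
px [625. 283.] n 1051 med [739.9 135.   55.1] rect [742.2 135.3] [30.4 42.5] 81.8
seat
px [221. 220.] n 811 med [ 554.8 -239.3   72.3] rect [ 557.5 -240.8] [24.6 33.5] 73.8
px [422. 221.] n 809 med [609.4 -58.7  72.4] rect [612. -59.] [24.4 34. ] 73.4
px [315. 226.] n 813 med [ 585.7 -156.7   73.8] rect [ 587.1 -153.9] [33.5 26.3] 78.0
cheek
px [333. 229.] n 233 med [ 589.3 -140.3   88.8] rect [ 590.  -140.5] [ 7.  26.3] 78.1
px [217. 241.] n 246 med [ 570.7 -244.4   87.2] rect [ 570.7 -244.7] [24.3  7.5] 72.8
px [426. 241.] n 228 med [624.6 -62.9  87.1] rect [624.7 -62.8] [24.1  7.1] 74.5
```

View pics/w1.png

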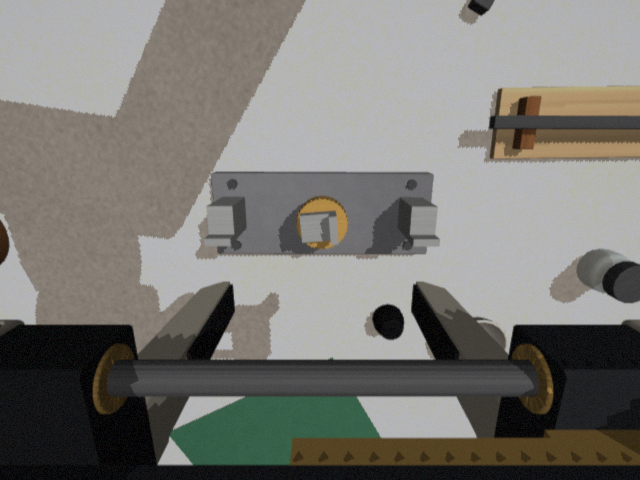

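The wrist view confirms the collar at (322,222) between rests at (221,220) and (422,221), with free space on both sides. I'll descend and grip it.

Run:
```python
from h import *
print(env.read_ee_pos(),env.read_ee_rot())
env.servo_line([.5878,-.1509,.10],[180,0,163.5])
env.servo_line([.5878,-.1509,.032],[180,0,163.5],max_speed=.06)
env.sleep(.2);print(env.read_ee_pos(),env.read_ee_rot(),env.read_force())
p=np.array([.5878,-.1509,.032]);
env.gripper_to(.049,30); env.sleep(.2)
print(env.read_gripper_width(),env.read_gripper_force(),env.read_force(),env.read_ft_torque(),env.read_ee_pos(),env.read_time())
```

```text
[ 0.58858484 -0.15023487  0.20007543] [1.79989349e+02 4.16214635e-03 1.63575726e+02]
[ 0.58803201 -0.15099502  0.03238785] [-1.79995618e+02  4.09928414e-02  1.63500526e+02] [ 0.61708764  0.37127892 -0.33416096]
0.04935185390395437 10.845191180706024 [-0.54949873 -0.05081497 -0.11463677] [-0.03051677 -0.02720221  0.01787093] [ 0.58779385 -0.15087541  0.03199328] 6.3167
```

Run:
```python
from h import *
env.gripper_to(.03,56); env.sleep(.2)
def rd(): print(round(env.read_gripper_width(),4),round(env.read_gripper_force(),1),env.read_force().round(1),env.read_ft_torque().round(2),(env.read_ee_pos()*1000).round(1),env.read_ee_rot().round(1),round(env.read_time(),2),flush=True)
rd()
T=94.6
for k in range(1,10):
    a=T*k/9
    env.servo_line([.5878,-.1509,.032-.006*a/360],[180,0,163.5-a],max_speed=.002)
    rd()
    if env.read_gripper_force()>67: print('HIGH');break
    if k==2: t=env.read_time();
```

```text
0.0485 56.0 [-0.1  1.4 -0.6] [0.14 0.02 0.  ] [ 587.8 -150.8   32. ] [180.   -0.  163.5] 6.73
0.0483 56.0 [1.1 1.4 0.5] [ 0.19 -0.06  0.08] [ 587.9 -150.7   31.8] [180.    0.  153.2] 7.07
0.0485 56.0 [ 1.7  2.2 -0.3] [ 0.37 -0.22  0.15] [ 588.  -150.6   31.7] [180.    0.  142.7] 7.4
0.0478 56.0 [ 2.1  3.  -0.6] [ 0.59 -0.49  0.23] [ 588.1 -150.6   31.5] [180.   -0.  132.3] 7.73
0.0485 56.0 [ 4.1  2.8 -1.2] [ 0.8  -0.68  0.23] [ 588.2 -150.6   31.3] [179.9  -0.  121.8] 8.07
0.0482 56.0 [ 3.5  3.8 -1.4] [ 0.76 -0.82  0.27] [ 588.3 -150.6   31.1] [179.9  -0.  111.2] 8.4
0.0482 56.0 [ 3.8  3.9 -1.5] [ 0.75 -0.8   0.26] [ 588.5 -150.6   31. ] [179.9  -0.  100.7] 8.73
0.0485 56.0 [ 4.1  5.  -1.7] [ 0.75 -0.85  0.28] [ 588.6 -150.6   30.8] [179.9  -0.   90.2] 9.07
0.0483 56.0 [ 4.5  4.3 -2. ] [ 0.63 -0.86  0.28] [ 588.7 -150.7   30.7] [179.9  -0.   79.7] 9.4
0.0484 56.0 [ 5.7  4.3 -2.5] [ 0.68 -0.86  0.36] [ 588.8 -150.8   30.5] [179.9  -0.   69.2] 9.73
```

```bash
cat > look.py <<'E'
from h import *
import sys
d=snap('wrist',sys.argv[1]); W=cloud(d); z=W[...,2]
m=(W[...,0]>.5)&(W[...,0]<.68)&(W[...,1]>-.3)&(W[...,1]<0)
for n,a,b in(('plate',.013,.023),('seat',.069,.077),('cheek',.083,.092)):
    print(n);rect(m&(z>a)&(z<b),W,60)
E
python3 - <<'E'
from h import *
env.gripper_to(.09); 
env.servo_line([.5878,-.1509,.10],[180,0,69]); env.servo_line([.5878,-.1509,.20],[180,0,163.5-94.6],max_speed=.3)
print(env.read_time())
E
python3 look.py w2
```

```text
11.675
plate
px [323. 199.] n 13490 med [ 592.3 -124.4   18.4] rect [ 588.4 -150.2] [235.9  90.3] 73.4
seat
px [308. 120.] n 924 med [609.4 -57.4  72.4] rect [609.3 -57.5] [24. 27.] 73.3
px [317. 226.] n 805 med [ 582.5 -147.9   72.4] rect [ 585.4 -149.5] [26.5 33.7] 74.6
px [325. 316.] n 628 med [ 555.8 -238.    72.4] rect [ 558.3 -240.4] [25.3 33.8] 73.4
cheek
px [328. 117.] n 265 med [625.7 -62.2  87.4] rect [625.7 -62.4] [24.  7.] 73.2
px [335. 228.] n 225 med [ 598.7 -152.6   87.4] rect [ 598.5 -153.2] [26.4  6.9] 74.6
px [342. 322.] n 174 med [ 571.5 -243.4   87.3] rect [ 571.2 -244.4] [24.8  6.9] 73.3
```

View pics/w2.png

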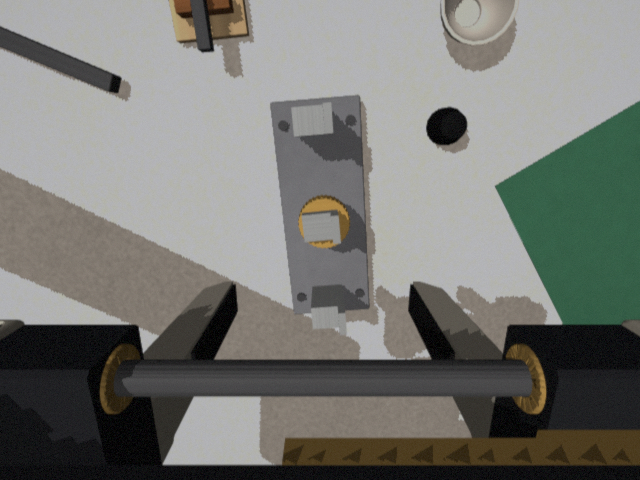

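The middle rest is now level at 72.4 mm, at (320,225), but still about 1.2° short of the fixed cheeks. I'll re-grip it and add a small turn.

```bash
python3 - <<'E'
from h import *
env.servo_line([.5878,-.1509,.0305],[180,0,68.9],max_speed=.15)
env.gripper_to(.03,56); env.sleep(.1); y0=env.read_ee_rot()[2]
env.servo_line([.5878,-.1509,.0305],[180,0,66.8],max_speed=.002);env.sleep(.1)
print(y0,env.read_ee_rot(),env.read_gripper_force(),env.read_force(),env.read_ft_torque())
env.gripper_to(.09); 
env.servo_line([.5878,-.1509,.20],[180,0,66.8],max_speed=.15)
print(env.read_time())
E
python3 look.py w3
```

```text
68.90053624498395 [1.79932036e+02 1.10363883e-02 6.68705022e+01] 55.99707305431366 [ 3.61432094 -0.17927516  0.78745115] [-0.24486182 -0.54307621  0.61703774]
16.3417
plate
px [324. 200.] n 13528 med [ 592.5 -124.4   18.4] rect [ 588.3 -150.3] [235.8  90.2] 73.3
seat
px [304. 120.] n 920 med [609.4 -57.4  72.4] rect [609.3 -57.5] [24. 27.] 73.3
px [318. 226.] n 805 med [ 582.5 -147.8   72.4] rect [ 585.1 -149.4] [26.4 33.2] 73.5
px [329. 316.] n 626 med [ 555.7 -237.9   72.4] rect [ 558.1 -240.3] [25.1 33.5] 73.3
cheek
px [324. 117.] n 265 med [625.7 -62.2  87.5] rect [625.7 -62.4] [23.9  6.9] 73.3
px [336. 228.] n 231 med [ 598.7 -152.8   87.4] rect [ 598.5 -153.3] [26.2  7. ] 73.8
px [346. 322.] n 175 med [ 571.6 -242.7   87.3] rect [ 571.3 -244.4] [25.5  6.9] 73.4
```

The middle rest is now aligned to within about 0.3° and level. Now the bar.

```bash
cat > barlook.py <<'E'
from h import *
import sys
def barlook(name,zlo,zhi,c,cam='wrist'):
    d=snap(cam,name);W=cloud(d);g=d['image'].max(2)
    m=(W[...,2]>zlo)&(W[...,2]<zhi)&(np.hypot(W[...,0]-c[0],W[...,1]-c[1])<.125)&(g<90)
    n,l,s,cc=cv2.connectedComponentsWithStats(m.astype(np.uint8))
    for i in range(1,n):
        if s[i,4]>60:
            p=W[l==i]*1000; q=p-p.mean(0); u=np.linalg.svd(q,full_matrices=False)[2][0]; u=u*np.sign(u[1])
            r=cv2.minAreaRect(p[:,:2].astype(np.float32))
            print('bar px',cc[i].round(),'n',s[i,4],'mean',p.mean(0).round(1),'dir',u.round(3),'deg',np.degrees(np.arctan2(u[0],u[1])).round(2),'tilt',np.degrees(np.arcsin(u[2])).round(2),'rect',np.round(r,1) if 0 else (np.round(r[0],1),np.round(r[1],1),round(r[2],1)))
E
python3 - <<'E'
from barlook import *
g=[.5633,.0988]
env.gripper_to(.045)
env.movep([*g,.12],[180,0,73.5]); barlook('b1',.030,.046,(.5747,.139))
env.servo_line([*g,.0155],[180,0,73.5],max_speed=.12)
print(env.read_force(),env.read_ee_pos())
env.gripper_to(.005,58); env.sleep(.1)
print(env.read_gripper_width(),env.read_gripper_force(),env.read_force(),env.read_ee_pos())
env.servo_line([*g,.03],[180,0,73.5],max_speed=.05)
env.servo_line([*g,.14],[180,0,73.5],max_speed=.15); env.sleep(.2)
print(env.read_gripper_width(),env.read_force(),env.read_ft_torque(),env.read_ee_pos(),env.read_time())
c=(.5747,.139)
barlook('b2',.12,.19,c);barlook('b2t',.12,.19,c,'top');barlook('b2s',.12,.19,c,'scene')
E
```

```text
bar px [321. 164.] n 4288 mean [579.  152.7  38.4] dir [ 0.287  0.958 -0.   ] deg 16.66 tilt -0.0 rect (array([575.3, 140.3]), array([218.7,  11.8]), 73.3)
[0.25871548 0.46450608 0.60093641] [0.56403779 0.09868555 0.01619964]
0.005198556630821763 0.0 [ 0.08616752 -0.7354599  -0.52057562] [0.56326307 0.09879287 0.01546457]
0.004792341056888824 [-0.1154447   1.09449104  1.03892623] [-0.00922364  0.10325042  0.00454928] [0.56259499 0.0987855  0.13882036] 21.8167
bar px [316. 301.] n 116 mean [561.2 106.3 180. ] dir [ 0.035  0.23  -0.972] deg 8.67 tilt -76.52 rect (array([560.7, 102.9]), array([13.7,  1.6]), 81.3)
bar px [329. 302.] n 117 mean [567.1 104.2 180.2] dir [ 0.096  0.235 -0.967] deg 22.21 tilt -75.32 rect (array([565.7, 100.5]), array([14.8,  1.5]), 69.1)
bar px [388. 185.] n 135 mean [580.7  94.9 178.5] dir [0.102 0.035 0.994] deg 70.96 tilt 83.79 rect (array([577.4,  95.5]), array([16.5, 15. ]), 76.7)
```

View pics/b2s.png

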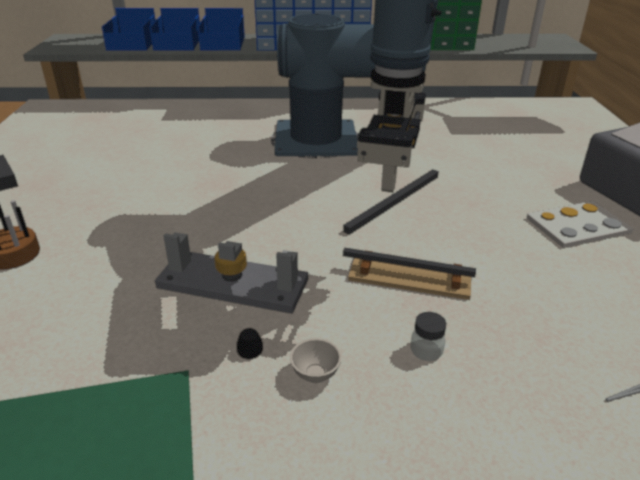

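The gripper closed on nothing, and the bar still lies on its cradle at (409,262). I'll find out why before trying again.

Run:
```python
from barlook import *
barlook('b3',.030,.046,(.5747,.139)); barlook('b3t',.030,.046,(.5747,.139),'top')
print(env.read_joint_pos(), env.read_ee_rot())
a=cv2.imread('pics/b1.png');b=cv2.imread('pics/b3.png');cv2.imwrite('pics/b13.png',np.hstack([cv2.resize(a,(400,300)),cv2.resize(b,(400,300))]))
```

```text
bar px [323. 163.] n 3677 mean [579.2 153.3  38.4] dir [0.287 0.958 0.   ] deg 16.65 tilt 0.03 rect (array([575.1, 139.9]), array([218.7,  11.7]), 73.3)
bar px [198. 222.] n 116 mean [598.7 225.   37.5] dir [0.34  0.94  0.032] deg 19.86 tilt 1.82 rect (array([599.5, 225. ]), array([38.3, 10.4]), 73.5)
bar px [287. 247.] n 271 mean [553.2  67.6  37.7] dir [0.29  0.957 0.001] deg 16.85 tilt 0.03 rect (array([553.5,  67.6]), array([68.1, 12.3]), 73.4)
[-1.22340142e+00  1.94530571e+01  8.95205586e+01 -4.66422456e-05
  7.10493372e+01  1.52786318e+01] [-1.79977870e+02  6.09093796e-03  7.34979831e+01]
```

View pics/b13.png

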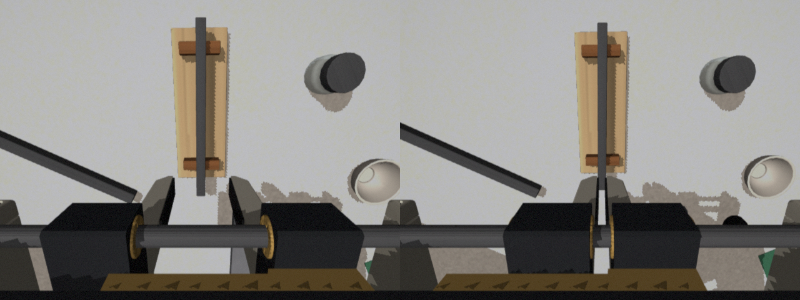

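Run:
```python
from barlook import *
g=[.5630,.0988]
env.gripper_to(.045)
print(env.read_gripper_width())
env.servo_line([*g,.0155],[180,0,73.5],max_speed=.12);env.sleep(.1)
print(env.read_gripper_width(),env.read_ee_pos())
snap('scene','d0')
for w in(.016,.010,.002):
    env.gripper_to(w,58); env.sleep(.15)
    print(env.read_gripper_width(),env.read_gripper_force(),env.read_force(),env.read_time())
snap('scene','d1'); d=snap('wrist','d2')
a=cv2.imread('pics/d0.png')[200:320,320:500];b=cv2.imread('pics/d1.png')[200:320,320:500]
cv2.imwrite('pics/d.png',np.hstack([cv2.resize(a,(400,300)),cv2.resize(b,(400,300))]))
```

```text
0.044801015702979646
0.0448975420836955 [0.56375273 0.09881906 0.01639316]
0.015997136275519314 0.0 [-0.07175839 -0.0587793  -0.7852843 ] 25.0583
0.01027989843918917 0.0 [-0.2599447  -0.19284995  0.25535247] 25.5833
0.0019415063664093004 0.0 [-0.29294891 -0.11637632  1.11611217] 26.1417
```

View pics/d.png

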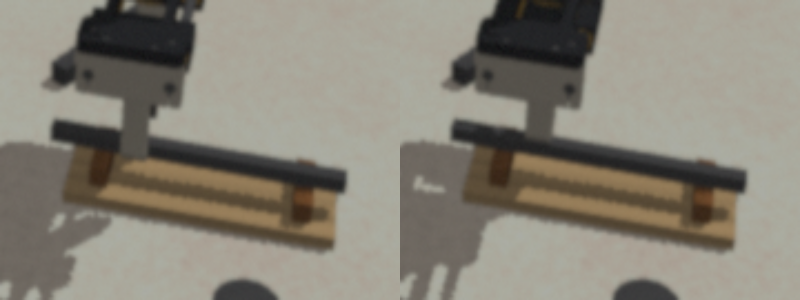

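The left crop shows the finger in front of the bar at (135,158). In the right crop, after closing, the fingertip ends at the bar's top edge at (540,135), and the bar is unmoved. I'll check the tool pose and the finger depth.

Run:
```python
from h import *
print(env.read_ee_pos(),env.read_ee_rot(),env.read_gripper_width())
for n in('d0','d1'):
    d=dict(np.load(n+'.npz'));W=cloud(d)*1000
    # crop (540,135)->px: 320+140*.45, 200+135*.4
    for r in range(240,266,2): print(n,r,W[r,381].round(0),W[r,384].round(0),d['image'][r,381])
```

```text
[0.56300479 0.09880015 0.01549631] [-1.79999249e+02  2.94385165e-04  7.34995375e+01] 0.0018949436398356604
d0 240 [650.  80. 125.] [650.  84. 124.] [83 79 73]
d0 242 [604.  88.  89.] [604.  92.  90.] [84 80 74]
d0 244 [604.  88.  86.] [603.  93.  85.] [84 81 73]
d0 246 [602.  89.  80.] [604.  93.  82.] [86 82 75]
d0 248 [601.  89.  76.] [604.  93.  78.] [84 81 73]
d0 250 [601.  89.  72.] [606.  93.  75.] [84 81 74]
d0 252 [601.  90.  68.] [604.  94.  70.] [85 80 73]
d0 254 [601.  90.  64.] [603.  94.  66.] [83 79 72]
d0 256 [602.  90.  61.] [606.  94.  64.] [84 80 73]
d0 258 [600.  91.  55.] [603.  95.  58.] [85 81 74]
d0 260 [602.  91.  53.] [602.  95.  53.] [85 81 73]
d0 262 [602.  91.  49.] [601.  96.  49.] [83 79 71]
d0 264 [553. 100.   8.] [598.  97.  42.] [124 106  80]
d1 240 [649.  80. 124.] [650.  84. 124.] [85 81 75]
d1 242 [579.  92.  72.] [583.  96.  75.] [84 80 73]
d1 244 [580.  92.  69.] [582.  97.  70.] [85 81 74]
d1 246 [582.  92.  67.] [581.  97.  66.] [84 80 73]
d1 248 [579.  93.  60.] [582.  97.  62.] [84 79 73]
d1 250 [579.  93.  56.] [581.  98.  58.] [85 81 73]
d1 252 [578.  94.  51.] [583.  98.  55.] [84 80 74]
d1 254 [577.  94.  47.] [580.  98.  49.] [79 76 70]
d1 256 [571.  95.  38.] [578.  99.  43.] [55 52 51]
d1 258 [570.  96.  33.] [570. 101.  34.] [34 34 35]
d1 260 [569.  96.  29.] [571. 101.  30.] [37 38 38]
d1 262 [570.  96.  25.] [573. 101.  28.] [104  88  65]
d1 264 [551. 100.   7.] [553. 105.   8.] [151 127  91]
```

Run:
```python
from h import *
for n,cols,rows in(('b2s',(386,391),range(150,196,3)),('d1',(378,),range(230,260,2))):
    d=dict(np.load(n+'.npz'));W=cloud(d)*1000
    for r in rows: print(n,r,*[W[r,c].round(0) for c in cols])
# independent: wrist camera position for d2 and b2 vs ee
for n in('w1','b1','b2','d2'):
    d=dict(np.load(n+'.npz')); print(n,(-d['R'].T@d['t']).round(4))
d=snap('top','t4');W=cloud(d);m=(np.hypot(W[...,0]-.563,W[...,1]-.0988)<.03)&(W[...,2]>.03);print(np.nanpercentile(W[m][:,2],[0,5,50,95]))
```

```text
b2s 150 [655.  76. 271.] [656.  82. 271.]
b2s 153 [649.  77. 263.] [649.  84. 263.]
b2s 156 [648.  78. 259.] [648.  84. 258.]
b2s 159 [647.  78. 254.] [650.  84. 255.]
b2s 162 [647.  79. 249.] [650.  85. 251.]
b2s 165 [647.  79. 245.] [649.  85. 246.]
b2s 168 [582.  90. 207.] [585.  97. 209.]
b2s 171 [580.  91. 201.] [583.  98. 203.]
b2s 174 [581.  91. 197.] [584.  98. 198.]
b2s 177 [580.  92. 191.] [582.  99. 192.]
b2s 180 [581.  92. 187.] [582.  99. 187.]
b2s 183 [581.  92. 182.] [581. 100. 181.]
b2s 186 [578.  93. 175.] [583. 100. 177.]
b2s 189 [581.  93. 171.] [582. 100. 172.]
b2s 192 [283. 144.  -2.] [574. 102. 162.]
b2s 195 [299. 142.  -1.] [325. 148.  14.]
d1 230 [646.  75. 140.]
d1 232 [646.  75. 136.]
d1 234 [648.  75. 134.]
d1 236 [648.  75. 131.]
d1 238 [647.  76. 126.]
d1 240 [nan nan nan]
d1 242 [580.  87.  73.]
d1 244 [578.  88.  68.]
d1 246 [577.  88.  63.]
d1 248 [579.  88.  61.]
d1 250 [578.  88.  56.]
d1 252 [577.  89.  51.]
d1 254 [578.  89.  48.]
d1 256 [566.  91.  35.]
d1 258 [568.  91.  32.]
w1 [ 0.5117 -0.1274  0.3903]
b1 [0.5865 0.1748 0.3108]
b2 [0.5855 0.1756 0.329 ]
d2 [0.5855 0.1756 0.2057]
[0.03492982 0.43894085 0.44633699 0.44870284]
```

The depth shows the real fingertips about 25 mm above the reported TCP (consistently, at both heights), so I grasped too high. I'll correct for this, lowering in small steps while watching the force.

Run:
```python
from barlook import *
g=[.5630,.0988]; f0=env.read_force()
env.gripper_to(.04)
for z in(.004,-.002,-.007):
    env.servo_line([*g,z],[180,0,73.5],max_speed=.04); f=env.read_force()-f0
    print(z,f.round(1),env.read_ee_pos()[2])
    if abs(f[2])>6: break
d=snap('scene','e0');W=cloud(d)
m=(np.hypot(W[...,0]-.600,W[...,1]-.095)<.016)&(W[...,2]>.012);print('tip z',np.nanpercentile(W[m][:,2],[0,2,5,20]))
env.gripper_to(.004,58); env.sleep(.1)
print(env.read_gripper_width(),env.read_gripper_force(),env.read_force(),env.read_ee_pos(),env.read_time())
```

```text
0.004 [-0.  -0.7  0.6] 0.003490667843199298
-0.002 [-0.1  0.2  1. ] -0.002321137023595217
-0.007 [-0.3 -0.7 -0.6] -0.007328913302028499
tip z [0.01592182 0.03655265 0.05790571 0.22252165]
0.011062269826002473 58.000102043151855 [-0.7776333  -0.59749762  0.05094697] [ 0.5631084   0.09880338 -0.00690782] 28.8167
```

Run:
```python
from barlook import *
g=[.5630,.0988]
env.servo_line([*g,.005],[180,0,73.5],max_speed=.04)
env.servo_line([*g,.09],[180,0,73.5],max_speed=.15); env.sleep(.2)
print(env.read_gripper_width(),env.read_gripper_force(),env.read_force(),env.read_ft_torque(),env.read_ee_pos(),env.read_time())
c=(.5747,.139)
barlook('f1',.09,.16,c);barlook('f1t',.09,.16,c,'top')
```

```text
0.011760490741364728 57.99797058105469 [-0.13095439 -1.0080604  -0.74646013] [-0.15747347  0.15221481  0.04426157] [0.5620828  0.09877617 0.0886628 ] 30.1833
bar px [323. 184.] n 11190 mean [578.9 155.1 134.7] dir [ 0.277  0.96  -0.038] deg 16.12 tilt -2.17 rect (array([575.9, 149.7]), array([150.7,  31.3]), 80.1)
bar px [323. 414.] n 823 mean [546.3  46.8 134.5] dir [ 0.295  0.956 -0.001] deg 17.14 tilt -0.04 rect (array([546.1,  46.4]), array([24.2, 11.6]), 73.0)
bar px [190. 211.] n 271 mean [594.1 211.6 132.4] dir [ 0.294  0.956 -0.005] deg 17.11 tilt -0.29 rect (array([594.6, 212. ]), array([65.4, 10.4]), 73.5)
bar px [290. 240.] n 214 mean [548.   54.9 133.7] dir [ 0.304  0.953 -0.018] deg 17.68 tilt -1.06 rect (array([548.6,  54.8]), array([41.7, 12. ]), 73.5)
```

View pics/f1.png

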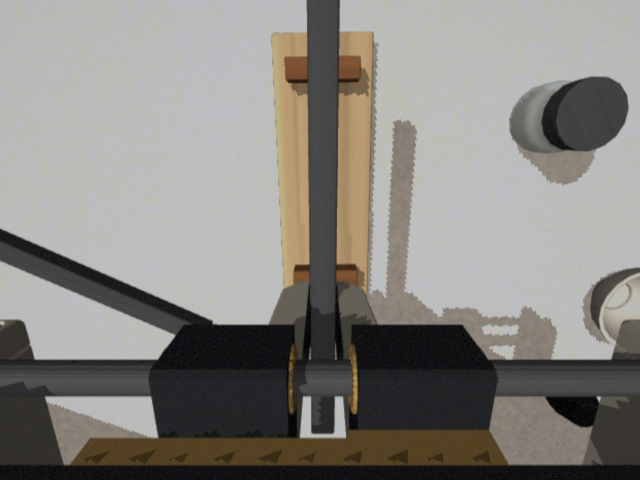

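The bar is held centrally in the fingers, spanning (323,0) to (323,430), and is level to about 0.5°. Now I'll carry it over the stand.

```bash
cat >> h.py <<'E'
H=np.array([.5948,-.1526]); EX=np.array([.9583,-.2857]); EY=np.array([.2857,.9583])
def hp(x,y,z): return [*(H+EX*x/1000+EY*y/1000),z]
O=[180,0,73.4]
E
python3 - <<'E'
from barlook import *
env.servo_line(hp(-10,-43,.10),O,max_speed=.15); env.sleep(.2)
p=env.read_ee_pos(); q=p[:2]-H; print('tcp home',q@EX*1e3,q@EY*1e3,p[2],env.read_ee_rot(),env.read_time())
d=snap('wrist','g1');W=cloud(d)*1000
m=(W[...,2]>120)&(W[...,2]<160)&(d['image'].max(2)<90)
c=W-[*(H*1000),0]; hx=c[...,:2]@EX; hy=c[...,:2]@EY
for a,b in((-15,0),(0,20),(20,40),(40,60),(60,80),(-160,-100)):
    k=m&(hy>a)&(hy<b)&(abs(hx+10)<30)&(W[...,2]>0)
    if k.sum()>20:
        zt=np.nanmedian(W[...,2][k]); kk=k&(abs(W[...,2]-zt)<3)
        print(a,b,'x range',np.nanpercentile(hx[kk],[3,97]).round(1),'z',zt.round(1))
k=m&(abs(hx+10)<12); print('hy range',np.nanmin(hy[k]),np.nanmax(hy[k]))
E
```

```text
tcp home -10.104189570092398 -42.52804764021437 0.10000794416648323 [-1.79994625e+02 -3.60734643e-03  7.34362072e+01] 32.5667
-15 0 x range [-16.  -5.] z 145.1
0 20 x range [-16.1  -4.9] z 145.0
20 40 x range [-16.  -5.] z 144.9
40 60 x range [-16.   -4.8] z 144.8
60 80 x range [-16.   -4.8] z 144.6
-160 -100 x range [-16.4  -5.1] z 145.8
hy range -109.424204849194 85.88865397602973
```

The bar runs parallel to the cheeks and is central to within 1 mm. I'll lower it with a force check.

Run:
```python
from h import *
x,y=-10,-43
f0=env.read_force()
env.servo_line(hp(x,y,.050),O,max_speed=.12)
env.servo_line(hp(x,y,.0415),O,max_speed=.03)
z=.0415
while z>.0365:
    f=env.read_force()-f0; print(round(z,4),f.round(1),env.read_ft_torque().round(2))
    if f[2]>5: break
    z-=.0005; env.servo_line(hp(x,y,z),O,max_speed=.01)
env.gripper_to(.03); env.sleep(.1); print(env.read_force()-f0,env.read_time())
env.servo_line(hp(x,y,.14),O,max_speed=.2); env.gripper_to(.0)
d=snap('wrist','g2');print(env.read_time())
```

```text
0.0415 [0.2 0.8 1.8] [-0.18  0.07  0.01]
0.041 [ 0.6 -0.3  1. ] [-0.14  0.11  0.03]
0.0405 [1.2 0.4 0.8] [-0.15  0.12  0.06]
0.04 [ 0.5 -0.8  1.1] [-0.1   0.05 -0.04]
0.0395 [-0.3 -1.6  2.1] [-0.06  0.12  0.02]
0.039 [-0.1  0.6  1.9] [-0.09  0.08 -0.04]
0.0385 [-1.   0.2  7.8] [ 0.04  0.38 -0.03]
[ 0.08729121 -0.85243414  3.02178077] 35.7667
37.1417
```

View pics/g2.png

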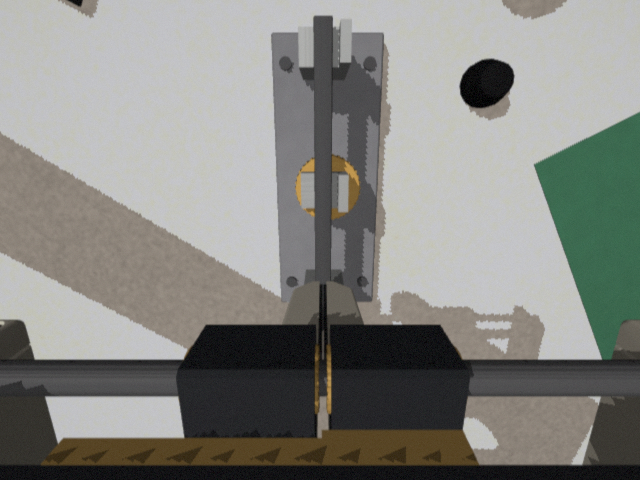

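The bar lies across all three rests from (323,20) to (323,290), with a gap to the cheeks at (345,190). I'll push it back at two points with the open fingers spread along the row at about y = ±50 mm.

Run:
```python
from h import *
O2=[180,0,163.4]
env.gripper_to(.09,20)
env.movep(hp(-45,0,.14),O2)
env.servo_line(hp(-45,0,.044),O2,max_speed=.12)
env.servo_line(hp(-27,0,.044),O2,max_speed=.05); env.sleep(.2)
f0=env.read_force();x=-27;print(env.read_ee_pos(),env.read_time())
while x<-16:
    x+=.5; env.servo_line(hp(x,0,.044),O2,max_speed=.02); f=env.read_force()-f0
    p=env.read_ee_pos()[:2]-H
    print(x,(p@EX*1e3).round(2),'fx',(f[:2]@EX).round(1),'fy',(f[:2]@EY).round(1),f[2].round(1),'mz',env.read_ft_torque()[2].round(2))
    if f[:2]@EX<-14: break
print(env.read_time())
snap('wrist','k1')
env.servo_line(hp(-27,0,.044),O2,max_speed=.05)
env.servo_line(hp(-45,0,.19),O2,max_speed=.2); env.sleep(.1)
d=snap('wrist','k2');W=cloud(d)*1000;c=W-[*(H*1000),0];hx=c[...,:2]@EX;hy=c[...,:2]@EY;z=W[...,2];dark=d['image'].max(2)<90
for a in range(-110,110,20):
    k=(hy>a)&(hy<a+20)&(abs(z-84)<2.0)&dark&(abs(hx+6)<15)
    e=(hy>a)&(hy<a+20)&(abs(z-87.3)<1.5)&~dark&(abs(hx)<12)
    print(a,'bar x',np.percentile(hx[k],[3,97]).round(1) if k.sum()>20 else None,'z',np.median(z[k]).round(1),'cheek x',np.percentile(hx[e],[3,97]).round(1) if e.sum()>15 else None)
k=(abs(z-84)<2)&dark&(abs(hx+6)<15);print('hy',hy[k].min(),hy[k].max(),env.read_time())
```

```text
[ 0.56866694 -0.14474977  0.04387686] 41.5917
-26.5 -26.53 fx 0.0 fy 0.8 1.1 mz 0.01
-26.0 -25.99 fx -0.6 fy 1.3 1.0 mz -0.05
-25.5 -25.46 fx -0.1 fy 0.4 0.6 mz -0.02
-25.0 -24.99 fx -0.1 fy 1.0 1.3 mz -0.05
-24.5 -24.65 fx -1.4 fy 0.4 1.4 mz 0.01
-24.0 -24.24 fx -2.0 fy 0.8 0.4 mz 0.01
-23.5 -23.49 fx -0.9 fy 0.5 0.8 mz -0.01
-23.0 -22.89 fx -1.2 fy 1.4 0.2 mz -0.07
-22.5 -22.41 fx -0.5 fy 0.7 0.3 mz 0.0
-22.0 -21.93 fx -2.4 fy 0.8 0.5 mz 0.03
-21.5 -21.42 fx -1.4 fy 0.2 0.2 mz -0.03
-21.0 -20.92 fx -1.4 fy 1.1 0.8 mz -0.05
-20.5 -20.4 fx -1.5 fy -0.1 0.5 mz 0.01
-20.0 -20.39 fx -4.2 fy 0.6 1.5 mz -0.0
-19.5 -20.4 fx -5.2 fy 1.0 4.2 mz -0.05
-19.0 -20.45 fx -7.3 fy 0.2 3.4 mz 0.0
-18.5 -20.46 fx -7.1 fy -1.1 6.2 mz -0.05
-18.0 -20.5 fx -10.3 fy -0.1 7.6 mz -0.06
-17.5 -20.5 fx -10.8 fy -1.0 8.3 mz -0.11
-17.0 -20.56 fx -13.6 fy 0.6 10.1 mz -0.09
-16.5 -20.54 fx -14.5 fy -0.8 11.0 mz -0.11
46.8417
-110 bar x [-12.2  -0. ] z 84.3 cheek x [-0.2  2.4]
-90 bar x [-12.4  -0.7] z 84.2 cheek x None
-70 bar x [-12.1  -0.5] z 84.2 cheek x None
-50 bar x [-12.2  -0.4] z 84.2 cheek x None
-30 bar x [-12.2  -0.3] z 84.3 cheek x [-0.2  6.3]
-10 bar x [-12.    0.1] z 84.4 cheek x [-0.   6.2]
10 bar x [-12.1  -0.4] z 84.2 cheek x [-0.   6.2]
30 bar x [-12.3  -0.4] z 84.3 cheek x None
50 bar x [-12.1  -0.3] z 84.3 cheek x None
70 bar x [-12.1  -0.3] z 84.3 cheek x None
90 bar x [-12.1  -0.1] z 84.3 cheek x [-0.3  2.4]
hy -109.78486457311132 109.04024141848633 48.2833
```

View pics/k2.png

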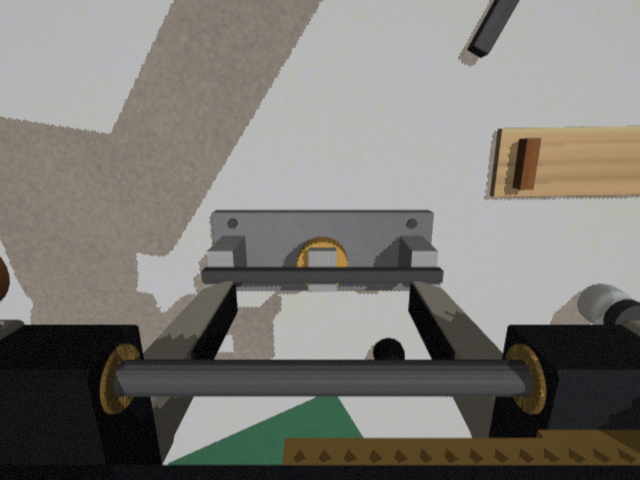

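The bar, from (203,275) to (442,275), lies flat against all three cheeks. Its front face is at x = -12 mm along its whole length, its top is at 84 mm, and it is centred to 0.4 mm. The robot is clear of everything.

```bash
python3 -c "
from station import env
print(env.finish_job())"
```

```text
the job is handed in; nothing more can be done
None
```

The job is handed in: the middle rest is set level and in line (within about 0.3°), the bar lies central and flat against all three cheeks, and the jar, loupe and pot were left alone; the highest forces I read were 56 N on the collar and under 20 N on the bar at the stand, and the last clock reading was 48 s.

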